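# Set and cam-lock the telescopic leg of a sleeve ironing board

## Robot

A 6-joint arm with a two-finger parallel gripper is mounted at the origin on the work surface. World frame = base frame: x ahead of the robot, y to its left, z up, the work surface at z = 0. Lengths are in mm, angles in rad, forces in N, time in s.
With the tool pointing down it reaches from about 150 to 775 mm from the base axis. Payload 6.1 kg.
Tool frame: the origin (TCP) lies midway between the tips of the shut fingers; the grasp point (between the pads) lies 19 mm behind it (arm.tcp_to_grasp is the z of the grasp point in the tool frame, in mm); z points along the fingers, y is the line along which they close (so a half turn about z gives the same grasp; the last joint's range is limited). The gripper opens to 85 mm and grips with 20 to 120 N. Pads are 22 mm wide; open, the fingers measure 114 mm over their backs; the gripper's body (76 mm by 85 mm) begins 54 mm behind the grasp point. The pads swing forward as they close: fully open they stand 13 mm farther back than shut.
Start: joints at [1.334, 0.126, -0.04, 1.405, 0, 1.571], TCP at [123.156, 510.334, 231.295] pointing down, gripper open.
Joint ranges: [-2.72, 2.72], [-0.95, 1.95], [-1.27, 1.35], [-1.78, 2.02], [-1.46, 1.47], [-3.14, 3.14]. Speed limits (rad/s): [2.39, 2.39, 3.01, 3.14, 3.14, 3.14].

## Interface

Orientations are given as a rotation vector (axis times angle).
In Python, from plant import readout, cams, hand_in, arm gives the robot as it stands.
- The arm moves only by the tool arm_command, never from a script. Its argument "motion" is a list that holds one entry, the list of rows, each a list of 6 numbers: the shift along the world's x, y, z in mm, then the turn, a rotation vector about the world's x, y, z in degrees. In form: [[[tx, ty, tz, rx, ry, rz], ...]]. A call has 1 to 5 rows; each row shifts and turns the commanded pose from where the row before left it; what a row does not reach is not made up. A row lasts 1/12 s, in which the tool goes at most 41.7 mm and 7.16 degrees, less where a joint would pass 70% of its speed; a pose out of reach is approached as far as the arm can. A call with a gripper value outside its range is refused whole. "hand" is the opening, from -1 (shut) to 1 (fully open), set as the call begins (left out, the last holds). The fingers move at their own pace and stop on an object; "newtons" is the grip in N (left out, the last holds). Time passes only in rows, so rows that do not move let the fingers close. It gives the time, the measured TCP pose, the force, the opening and the grip force at its end, in the units of the state.
- readout.state(): the state, without advancing time (a new reading comes with each control period).
- cams.capture(name): name is "side" or "top"; returns a dict with "pixels" (400x640x3 uint8, blue, green, red), "vfov" (degrees; the focal length in pixels is half the picture's height over the tangent of half this angle, whatever the lens; pixels are square), "cx", "cy" (the principal point, pixels), "camera_from_world" (4x4, takes a point from world to camera coordinates). Camera axes: x right, y down, z forward; pixel columns grow to the right and rows downward; lengths in mm; the calibration is good to about 2 mm. A picture is of the moment at which its call begins. There is no depth.
- hand_in(): hands the job in; it is judged then, once.
Trained networks look in a picture, given as the dict that the camera call returned (one of the last four; its "shot" number tells which), for a name from the list of things; names that differ only in an ending like _2 or _b are one class to them, and where a whole thing is asked for, a point or a joint stands for the part that bears it (a point fixed in the world has none). Each returns a list of dicts, best first, with "confidence" (0 to 1); they miss things now and then, are a little off and sometimes report something else, mostly with a low value. They report only what shows in the picture. A call takes as long as a camera call.
- cams.spot_in(picture, query): "point" ([x, y, z] in mm, in the coordinates of the camera as it stood for that picture, good to about 4 mm: the middle of the surface that is visible of it).
The state is a dict: "time_s": time; "q": joint angles; "dq": joint speeds; "effort": joint torques, N m; "ee_pos": TCP position; "eef_rot": TCP orientation; "wrist_force": force on the tool from outside, world axes, zero at the start; "ft_torque": the same for the moment, N m; "opening": opening from 0.0 (shut) to 1.0 (fully open); "grip_force": force on a finger pad.
Only numpy, scipy, OpenCV 4.12 (cv2) and the standard library are available. Lean on these libraries where they do the work, as an engineer would, in place of code of your own. Each camera call takes 0.05 s, during which the arm holds its last target. There are 200 camera calls.

## Task

Set the leg of the upturned sleeve ironing board to length: draw the orange locking pin out of its bore and park it upright in the yellow side notch, letting go of it. Then pull the sprung T-foot leg out towards its foot end until its red index is level with the red pointer on the scale and, holding it there by the crossbar, sweep the blue cam lever fully closed with the same hand, sliding along the bar. Finish still holding the leg at its mark with the lever closed (do not let go), and leave the pointer, the iron, basin, funnel and whisk undisturbed.

Things in the scene. Friction and masses are not known exactly. Their poses are not given: they have to be found in the camera images.
- board: Upturned wooden sleeve ironing board fixed to the table, 16 mm thick, 130 mm wide, x from -20 to +245 mm, with a green leg housing (z up to 62, |y| up to 25, mouth at x -7). Origin at table level; z up; the leg pulls out along -x, roughly towards the robot; lever on its +y half, pin notch on its -y half.
- pin: Loose steel locking pin, 78 mm tall, about 100 g, starts upright in the bore. Origin at the centre of its lower end; z up along the pin: 10 mm shank from 0 to 40, 22 mm collar from 40 to 44, orange round grip of 18 mm diameter from 44 to 78. While it is in the bore the leg cannot come out.
- pin_seat (a point): Point on the pin's axis at the underside of its collar, 40 mm above the pin's lower end; it lies level with the plate when the pin is seated.
- bore (a point): Centre of the mouth of the vertical 12 mm bore in the green lock block, at board x 70, y 0, z 62 mm. The pin reaches 40 mm into it.
- notch (a point): Parking place of the pin, on the prongs' top face at board x 70, y -56, z 62 mm: middle of a 13 mm wide through slot between two yellow prongs 12 mm thick, slot from y -45 to -79 and open at the -y end; axes as the board's. 46 mm free below the prongs' top. The pin can be lowered in from above; its collar then rests on the prongs.
- leg (a joint): How far the leg is pulled out, m: 0 = home, range 0 to 0.07, growing along the board's -x. A spring always pulls it home, with about 6 N at 0 and 8 to 9 N pulled out, even with the lever closed (the cam only bites later, under load): it runs home if let go.
- bar_mid (a point): Middle of the leg's T-foot crossbar, at board x = -45 mm minus joint leg, 40 mm above the table. Aluminium bar of 16 x 16 mm section (z 32 to 48, free below) along the board's y from -130 to +130, then black rubber caps 24 mm wide, 26 mm tall, to 148. Rigid on the leg; loosely closed fingers slide along it.
- leg_index (a point): Tip of the red index finger on the leg, which moves with it; board x = -30 mm minus joint leg, y -35.
- pointer (a joint): Position of the red pointer block on the white scale rail, m, on the same scale as joint leg: the leg is at its mark when joint leg equals joint pointer. 0.025 to 0.05, varies; stiff, not to be moved.
- pointer_tip (a point): Point on the pointer with which point leg_index must coincide; board x = -30 mm minus joint pointer, y -35, z 36. Block 16 x 18 x 8 mm.
- lever (a joint): Blue cam lever, rad: 0 = closed (lever parallel to the leg), growing as it swings open towards the board's +y; starts 0.36 to 0.48, stop at 0 and at 0.55. Turns about a vertical axis, stays where it is left, takes 1 to 3 N at the handle.
- lever_pivot (a point): Lever's vertical axis, at board x 0, y +22 mm, z 59.
- lever_tip (a point): Lever's end, 130 mm from the pivot, z 59. Lever 12 mm wide, z 53 to 65, passing 5 mm over the crossbar: fingers around the bar on the lever's +y side push it closed as they slide along the bar towards the leg. The bar at y +112 is outside the open lever; closed, the lever's outer face is at board y +28.
- iron: Charcoal iron, bystander, 200 x 110 x 170 mm, 2.2 kg, on a white tile 250 x 200 x 10 mm. Origin at its sole's centre.
- basin: Yellow basin, bystander, 260 mm across, 100 mm tall. Origin under its centre.
- funnel: Blue plastic funnel standing mouth down, bystander, 120 mm across, 125 mm tall. Origin under its centre.
- whisk: Steel whisk lying down, bystander, 273 mm long along its x, wires to +x, 60 mm across. Origin on the table under it.

How it is judged:
By the outcome, as a careful person would: the job done as asked, in the order asked, and still so for the second after the job is handed in, while the arm keeps its last pose, push and grip.
It also fails if it takes over 58 s, if anything falls off the work surface, if the arm or the gripper's body presses on something with over 40 N, if the wrist force passes 120 N, or if a joint passes its speed limit or range.

## Working session

There is one attempt and no reset: what is moved stays moved. The work goes in short steps, Python scripts to look and compute and a tool call to move; the robot and the scene stay as the last step left them, time stands still between calls to the robot, and variables do not carry over. Pictures are saved under pics/ and viewed, at most 10 in all, crops included, and the job is handed in when it is done.

Besides the shell and the picture viewer there is one more tool, called by a JSON object that holds its "fn" and its "kwargs". arm_command: Moves the arm, as the interface text tells. Its arguments: {"type":"object","properties":{"motion":{"type":"array"},"hand":{"type":"number"},"newtons":{"type":"number"}},"required":["motion"]}

```bash
ls; mkdir -p pics
cat > h.py <<'E'
import numpy as np,cv2
from plant import readout,cams,hand_in,arm
def K(c):
    return 200/np.tan(np.radians(c["vfov"])/2)
def proj(c,P):
    P=np.atleast_2d(P);T=np.array(c["camera_from_world"]);q=P@T[:3,:3].T+T[:3,3]
    return np.c_[K(c)*q[:,0]/q[:,2]+c["cx"],K(c)*q[:,1]/q[:,2]+c["cy"]]
def ray(c,uv,z):
    T=np.array(c["camera_from_world"]);R=T[:3,:3];o=-R.T@T[:3,3]
    d=R.T@np.array([(uv[0]-c["cx"])/K(c),(uv[1]-c["cy"])/K(c),1])
    return o+d*(z-o[2])/d[2]
def w(c,p):
    T=np.array(c["camera_from_world"]);return T[:3,:3].T@(np.array(p)-T[:3,3])
E
python3 - <<'E'
from h import *
for n in("side","top"):
    c=cams.capture(n);cv2.imwrite(f"pics/{n}0.png",c["pixels"])
    T=np.array(c["camera_from_world"]);print(n,K(c),c["cx"],c["cy"],-T[:3,:3].T@T[:3,3])
    for q in["pin","leg","bar_mid","lever","pointer","lever_tip","leg_index","board","iron","basin","funnel","whisk"]:
        for d in cams.spot_in(c,q)[:2]: print(q,d["confidence"],w(c,d["point"]).round(0))
print(readout.state(), arm.tcp_to_grasp)
E
```

```text
pics
side 489.380675909845 319.5858877230009 198.26384139887293 [ 332.35055182 1419.63047334  878.67439612]
leg 0.61 [506.  89.  43.]
bar_mid 0.62 [506.  89.  46.]
lever 0.5 [502. 127.  62.]
lever_tip 0.57 [499. 130.  61.]
lever_tip 0.43 [714. 336.  23.]
leg_index 0.87 [508.  88.  45.]
board 0.6 [609. 106.  27.]
iron 0.72 [ 452. -425.   79.]
basin 0.6 [442. 491.  47.]
basin 0.38 [506.  90.  45.]
funnel 0.91 [ 700. -282.   32.]
whisk 0.84 [712. 335.  23.]
top 385.82870091742353 321.48014661575644 201.8416407981993 [ 382.8674664     6.05852456 1456.08999501]
leg 0.92 [508.  79.  47.]
bar_mid 0.86 [509.  80.  47.]
bar_mid 0.73 [ 450. -453.   95.]
lever 0.55 [509. 122.  64.]
lever_tip 0.68 [511. 117.  65.]
lever_tip 0.53 [615.  73.  23.]
leg_index 0.74 [508.  75.  46.]
board 0.69 [618.  71.  20.]
iron 0.77 [ 451. -454.   97.]
basin 0.86 [440. 563.  40.]
funnel 0.59 [ 706. -305.   26.]
whisk 0.7 [712. 326.  20.]
{'time_s': 1.3, 'q': array([ 1.33399043e+00,  1.25774088e-01, -3.96016624e-02,  1.40538324e+00,
        1.05391610e-05,  1.57082871e+00]), 'dq': array([ 1.71495356e-03,  4.91160402e-05, -1.06382682e-03, -1.02427507e-03,
        3.83890110e-04, -9.98035313e-04]), 'effort': array([ 9.83996797e-04, -4.35714591e+01,  3.53090787e+01,  1.57242997e-03,
        1.85948961e-04,  3.50228049e-06]), 'ee_pos': array([123.15866959, 510.33794474, 231.30736893]), 'eef_rot': array([-3.71155107e-01, -3.11958495e+00, -6.01908678e-05]), 'wrist_force': array([-0.27932054, -0.5635404 ,  0.45090415]), 'ft_torque': array([ 0.02636562, -0.02883395, -0.03184275]), 'grip_force': 0.0, 'opening': 0.9994092277401331} -18.700000000000003
```

Run:
```python
import cv2
t=cv2.imread("pics/top0.png");cv2.imwrite("pics/tc.png",cv2.resize(t[120:230,320:440],None,fx=5,fy=5,interpolation=cv2.INTER_CUBIC))
s=cv2.imread("pics/side0.png");cv2.imwrite("pics/sc.png",cv2.resize(s[130:280,160:360],None,fx=4,fy=4,interpolation=cv2.INTER_CUBIC))
```

```text
(no output)
```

View pics/top0.png

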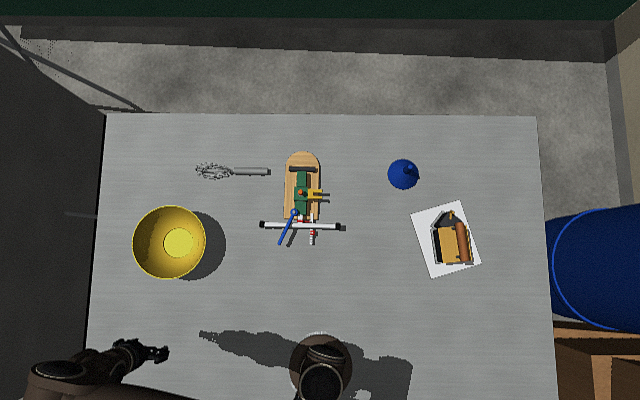

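View pics/side0.png

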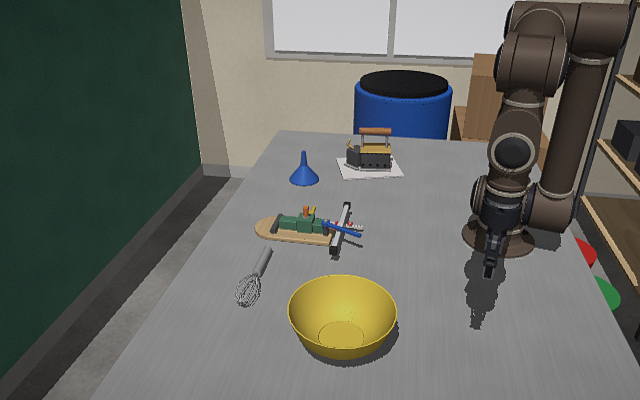

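View pics/tc.png

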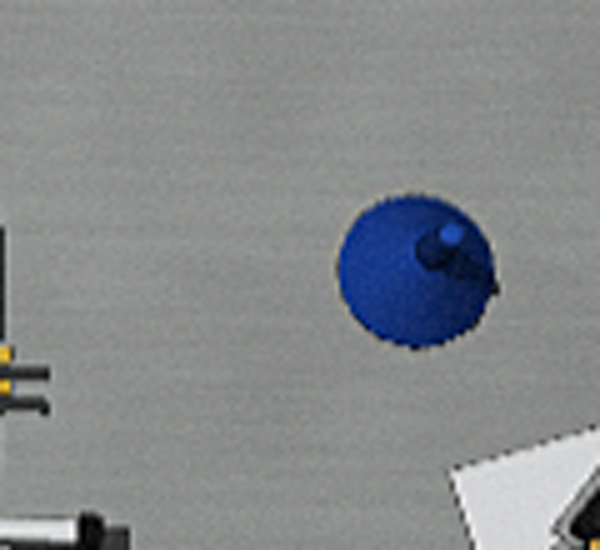

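The top view shows the board at about (303,187), the crossbar from (262,225) to (343,228), the blue lever from (295,212) to (280,245) and the pin near (301,192). My crop missed the board, so I'm cropping again.

Run:
```python
import cv2
t=cv2.imread("pics/top0.png");cv2.imwrite("pics/tc2.png",cv2.resize(t[145:255,250:360],None,fx=5.4,fy=5.4,interpolation=cv2.INTER_CUBIC))
s=cv2.imread("pics/side0.png");cv2.imwrite("pics/sc.png",cv2.resize(s[190:270,245:375],None,fx=6,fy=6,interpolation=cv2.INTER_CUBIC))
```

```text
(no output)
```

View pics/tc2.png

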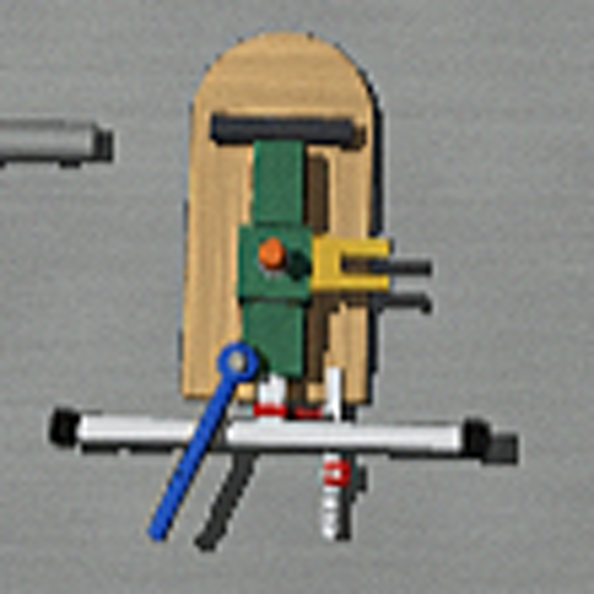

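View pics/sc.png

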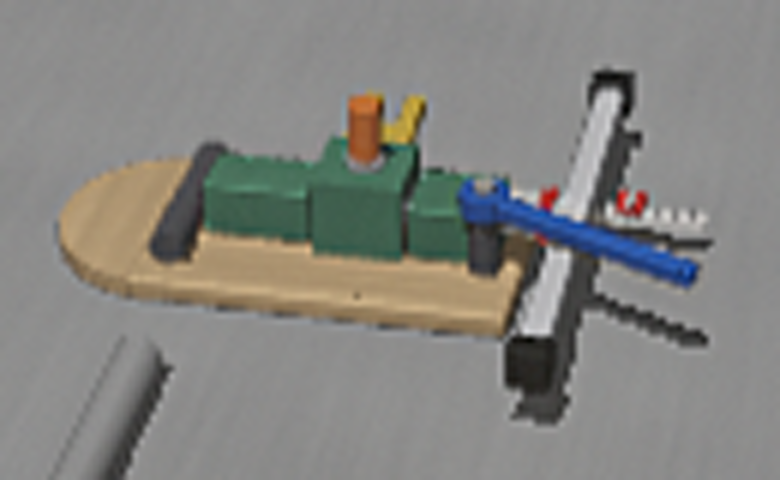

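```bash
cat > fit.py <<'E'
from h import *
from scipy.optimize import least_squares
ct=cams.capture("top");cs=cams.capture("side")
A=np.array
top=[((80,430),(-45,130,44)),((462,438),(-45,-130,44)),((238,362),(0,22,65)),((271,249),(70,0,100)),((389,265),(70,-79,60)),((182,397),(-20,65,16)),((367,402),(-20,-65,16))]
side=[((487,187),(0,22,65)),((366,98),(70,0,100)),((503,330),(-20,65,16))]
def wd(p,B):
    c,s=np.cos(p[2]),np.sin(p[2]);B=np.atleast_2d(A(B,float))
    return np.c_[p[0]+c*B[:,0]-s*B[:,1],p[1]+s*B[:,0]+c*B[:,1],B[:,2]]
ut=A([((u+.5)/5.4-.5+250,(v+.5)/5.4-.5+145) for (u,v),_ in top])
us=A([((u+.5)/6-.5+245,(v+.5)/6-.5+190) for (u,v),_ in side])
bt=A([b for _,b in top],float);bs=A([b for _,b in side],float)
# extra: per-camera 2px bias allowed weakly
f=lambda p:np.r_[(proj(ct,wd(p,bt))-ut).ravel(),(proj(cs,wd(p,bs))-us).ravel()]
r=least_squares(f,[555,80,0],x_scale=[10,10,.1],loss="soft_l1");print("board",r.x);print(f(r.x).reshape(-1,2).round(2))
p=r.x
def inv(P):
    d=A(P[:2])-p[:2];c,s=np.cos(p[2]),np.sin(p[2]);return A([c*d[0]+s*d[1],-s*d[0]+c*d[1]])
tip=inv(ray(ct,((157+.5)/5.4-.5+250,(532+.5)/5.4-.5+145),64));print("tip",tip,"ang",np.arctan2(tip[1]-22,-tip[0]))
im=ct["pixels"].astype(int);m=(im[...,2]>110)&(im[...,1]<60)&(im[...,0]<60);m[:,:250]=0;m[:,360:]=0
n,l,st,ce=cv2.connectedComponentsWithStats(m.astype(np.uint8))
for i in range(1,n): print(st[i],ce[i],inv(ray(ct,ce[i],42)),inv(ray(ct,ce[i],48)))
for n_,b in dict(bore=(70,0,62),notch=(70,-56,62),grab=(-45,112,40),closed=(-90,40,40)).items():print(n_,wd(p,b).round(1))
for q in["pointer_tip","pointer","leg_index","pin","pin_seat"]:
  for c in(ct,cs):
    for d in cams.spot_in(c,q)[:2]: P=w(c,d["point"]);print(q,d["confidence"],P.round(1),inv(P).round(1))
E
python3 fit.py
```

```text
board [ 5.49878110e+02  7.79517807e+01 -1.78011632e-02]
[[-0.27 -0.39]
 [-0.1  -0.19]
 [-0.03  0.03]
 [ 0.05  0.43]
 [ 0.27 -0.13]
 [-0.46  0.14]
 [-0.03  0.04]
 [-0.29  0.1 ]
 [-0.21  0.06]
 [ 0.76 -2.91]]
tip [-114.7561409   71.9065963] ang 0.41021984010915397
[302 191   1   1   1] [302. 191.] [80.7907426  -4.86493723] [79.74486061 -5.16190456]
[297 220   6   2   9] [299.55555556 220.66666667] [-30.07927285   0.72630239] [-30.65473209   0.40561136]
[305 221   4   1   4] [306.5 221. ] [-30.6991076  -24.83000439] [-31.27193688 -25.04225971]
[311 231   1   1   1] [311. 231.] [-67.04640915 -42.36990204] [-67.46501642 -42.50773537]
[311 230   4   5  10] [313.  232.4] [-71.99476455 -49.82912477] [-72.39237588 -49.93530854]
bore [[619.9  76.7  62. ]]
notch [[618.9  20.7  62. ]]
grab [[506.9 190.7  40. ]]
closed [[460.6 119.5  40. ]]
pointer_tip 0.54 [ 702.5 -283.4   28.9] [ 159.1 -358.6]
pointer 0.32 [ 699.2 -305.    25.5] [ 156.1 -380.3]
leg_index 0.87 [502.9  76.2  46.6] [-46.9  -2.6]
leg_index 0.5 [445.2 560.5  41.6] [-113.3  480.6]
leg_index 0.88 [507.7  87.9  44.9] [-42.4   9.2]
pin 0.58 [617.3  88.1  76.1] [67.2 11.4]
pin 0.19 [714.9 334.2  22.5] [160.5 259.2]
pin_seat 0.55 [617.9  86.6  82.2] [67.8  9.8]
```

Fit residuals are below 0.5 px, except the side view's board corner. That puts the board at about (550,78) with yaw -1.0°, the pointer at about 41.5 mm and the lever at about 0.41 rad. Next I move over the pin.

{"fn": "arm_command", "kwargs": {"motion": [[[25,-21.5,0,0,0,-3.87],[25,-21.5,0,0,0,-3.87],[25,-21.5,0,0,0,-3.87],[25,-21.5,0,0,0,-3.87],[25,-21.5,0,0,0,-3.87]]], "hand": 1}}

```text
time_s: 2.32
ee_pos: [249.0, 401.8, 231.4]
eef_rot: [0.894, 3.012, 0.0]
wrist_force: [0.5, 1.6, 0.4]
opening: 1.0
grip_force: 0.0
```

{"fn": "arm_command", "kwargs": {"motion": [[[25,-21.5,0,0,0,-3.87],[25,-21.5,0,0,0,-3.87],[25,-21.5,0,0,0,-3.87],[25,-21.5,0,0,0,-3.87],[25,-21.5,0,0,0,-3.87]]]}}

```text
time_s: 2.73
ee_pos: [374.2, 294.1, 231.5]
eef_rot: [1.388, 2.818, 0.001]
wrist_force: [-0.7, 0.4, -0.4]
opening: 0.999
grip_force: 0.0
```

{"fn": "arm_command", "kwargs": {"motion": [[[25,-21.5,0,0,0,-3.87],[25,-21.5,0,0,0,-3.87],[25,-21.5,0,0,0,-3.87],[25,-21.5,0,0,0,-3.87],[25,-21.5,0,0,0,-3.87]]]}}

```text
time_s: 3.15
ee_pos: [499.3, 186.5, 231.4]
eef_rot: [1.843, 2.544, 0.001]
wrist_force: [0.4, 0.9, -0.2]
opening: 1.003
grip_force: 0.0
```

{"fn": "arm_command", "kwargs": {"motion": [[[25,-21.5,0,0,0,-3.87],[25,-21.5,0,0,0,-3.87],[25,-21.5,0,0,0,-3.87],[25,-21.5,0,0,0,-3.87],[22,-24.5,0,0,0,-3.87]]]}}

```text
time_s: 3.57
ee_pos: [621.5, 76.3, 231.0]
eef_rot: [-2.244, -2.199, -0.0]
wrist_force: [0.7, 0.9, 0.3]
opening: 0.999
grip_force: 0.0
```

{"fn": "arm_command", "kwargs": {"motion": [[[-1.5,0.4,-35,0,0,0],[0,0,-35,0,0,0],[0,0,-35,0,0,0],[0,0,-30,0,0,0],[0,0,-20,0,0,0]]]}}

```text
time_s: 3.98
ee_pos: [617.1, 77.3, 72.6]
eef_rot: [-2.239, -2.201, 0.005]
wrist_force: [-0.4, 0.5, 1.1]
opening: 1.001
grip_force: 0.0
```

{"fn": "arm_command", "kwargs": {"motion": [[[0,0,-7,0,0,0],[0,0,0,0,0,0]]]}}

```text
time_s: 4.15
ee_pos: [617.3, 77.6, 67.2]
eef_rot: [-2.238, -2.201, 0.005]
wrist_force: [1.2, 0.0, 0.0]
opening: 1.0
grip_force: 0.0
```

Run:
```python
from h import *
t=cams.capture("top");s=cams.capture("side")
a=cv2.resize(s["pixels"][190:260,265:375],(770,490),interpolation=cv2.INTER_CUBIC)
cv2.imwrite("pics/a.png",a)
```

```text
(no output)
```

View pics/a.png

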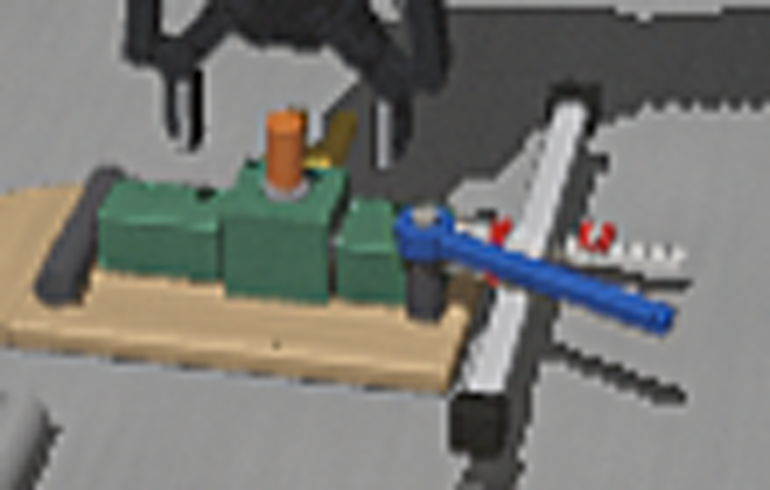

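The fingers (crop x about 185 and 395) straddle the orange pin (x about 287) nearly symmetrically, clear of the plate. Closing now.

{"fn": "arm_command", "kwargs": {"motion": [[[1.5,-0.8,1,0,0,0],[0,0,0,0,0,0],[0,0,0,0,0,0],[0,0,0,0,0,0],[0,0,0,0,0,0]]], "hand": -1, "newtons": 30}}

```text
time_s: 4.67
ee_pos: [620.4, 77.0, 70.9]
eef_rot: [2.24, 2.202, 0.001]
wrist_force: [0.2, 0.8, -0.7]
opening: 0.303
grip_force: 0.0
```

{"fn": "arm_command", "kwargs": {"motion": [[[0,0,0,0,0,0],[0,0,0,0,0,0],[0,0,0,0,0,0]]]}}

```text
time_s: 4.92
ee_pos: [620.3, 77.0, 70.7]
eef_rot: [2.24, 2.202, 0.001]
wrist_force: [-1.3, -0.1, 4.2]
opening: 0.199
grip_force: 29.3
```

{"fn": "arm_command", "kwargs": {"motion": [[[0,0,6,0,0,0],[0,0,12,0,0,0],[0,0,15,0,0,0],[0,0,15,0,0,0],[0,0,7,0,0,0]]]}}

```text
time_s: 5.33
ee_pos: [621.0, 77.0, 128.1]
eef_rot: [2.239, 2.201, 0.003]
wrist_force: [0.2, 0.5, -1.8]
opening: 0.197
grip_force: 29.5
```

{"fn": "arm_command", "kwargs": {"motion": [[[-0.2,-14,0,0,0,0],[-0.3,-16,0,0,0,0],[-0.3,-16,0,0,0,0],[-0.2,-10,0,0,0,0],[0,0,0,0,0,0]]]}}

```text
time_s: 5.75
ee_pos: [618.8, 18.6, 124.8]
eef_rot: [-2.243, -2.2, 0.002]
wrist_force: [1.2, 0.8, -1.1]
opening: 0.203
grip_force: 29.5
```

Run:
```python
from h import *
print(readout.state()["ee_pos"])
t=cams.capture("top");s=cams.capture("side")
a=cv2.resize(s["pixels"][175:245,265:375],(660,420),interpolation=cv2.INTER_CUBIC)
cv2.imwrite("pics/b.png",a)
```

```text
[618.75577844  18.63055808 124.83947889]
```

View pics/b.png

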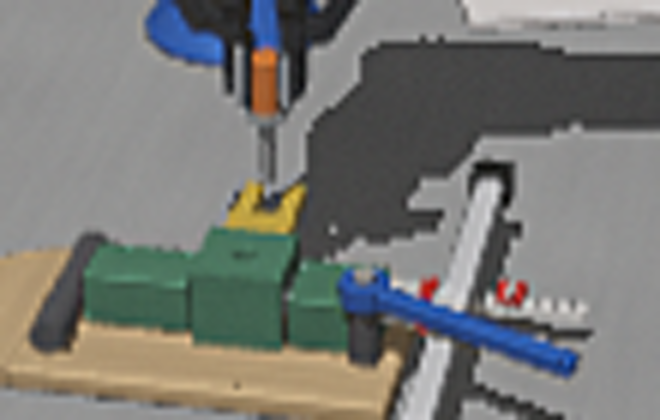

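The pin is held upright with its lower end at crop (267,180), above the slot at about (272,200). The empty bore is at (245,255). I'll compute the expected pixels before lowering.

Run:
```python
from h import *
p=[549.88,77.95,-.0178];c_,s_=np.cos(p[2]),np.sin(p[2])
W=lambda b:np.array([p[0]+c_*b[0]-s_*b[1],p[1]+s_*b[0]+c_*b[1],b[2]])
for i in range(3):
    s=cams.capture("side");print(readout.state()["ee_pos"])
f=lambda P:((proj(s,P)[0]-[265,175])*6).round(1)
for n,b in dict(bore=(70,0,62),notch=(70,-56,62),slotend=(70,-79,62),slotin=(70,-45,62)).items():print(n,f(W(b)))
g=W((70,-56,0))
for dx in(-2,0,2):print(dx,[f(g+[dx,0,z]) for z in(77,155)])
cv2.imwrite("pics/x.png",s["pixels"])
t=cams.capture("top")
```

```text
[619.01062139  20.98740499 125.02330693]
[619.07861791  21.2976073  125.07027651]
[619.10764026  21.49544754 125.14115613]
bore [243.5 246.6]
notch [265.1 196.4]
slotend [273.7 176.5]
slotin [261. 206.]
-2 [array([268.3, 173.3]), array([266.4,  48.4])]
0 [array([264.8, 173. ]), array([262.8,  48.2])]
2 [array([261.2, 172.7]), array([259.2,  47.9])]
```

Prediction and picture agree within about 1 mm, and the pose has settled at (619.1,21.5). Lowering the pin.

{"fn": "arm_command", "kwargs": {"motion": [[[0,0,-10,0,0,0],[0,0,-14,0,0,0],[0,0,-10,0,0,0],[0,0,-8,0,0,0],[0,0,0,0,0,0]]]}}

```text
time_s: 6.47
ee_pos: [617.8, 21.2, 80.7]
eef_rot: [-2.238, -2.201, 0.004]
wrist_force: [-0.7, -1.1, -0.6]
opening: 0.198
grip_force: 29.5
```

{"fn": "arm_command", "kwargs": {"motion": [[[0,0,-5,0,0,0],[0,0,-4,0,0,0],[0,0,-2,0,0,0],[0,0,0,0,0,0],[0,0,0,0,0,0]]]}}

```text
time_s: 6.88
ee_pos: [619.3, 20.9, 72.5]
eef_rot: [2.24, 2.202, 0.0]
wrist_force: [-0.1, -0.4, -0.4]
opening: 0.204
grip_force: 29.5
```

{"fn": "arm_command", "kwargs": {"motion": [[[0,0,-1,0,0,0],[0,0,-0.7,0,0,0],[0,0,0,0,0,0],[0,0,0,0,0,0]]]}}

```text
time_s: 7.22
ee_pos: [619.3, 20.9, 70.8]
eef_rot: [2.24, 2.202, 0.0]
wrist_force: [0.5, -0.4, -0.7]
opening: 0.197
grip_force: 29.6
```

Run:
```python
from h import *
for i in range(3):
    s=cams.capture("side");t=readout.state();print(t["ee_pos"],t["wrist_force"])
cv2.imwrite("pics/c.png",cv2.resize(s["pixels"][175:245,265:375],(660,420),interpolation=cv2.INTER_CUBIC))
```

```text
[619.32497369  20.94335729  70.82135355] [-0.6608703  -1.30122705 -0.22867294]
[619.32166703  20.94128042  70.78750661] [ 0.3358054   0.70003823 -0.4981875 ]
[619.28370384  20.91506728  70.76050378] [-0.04544791 -0.76509652  0.67072527]
```

View pics/c.png

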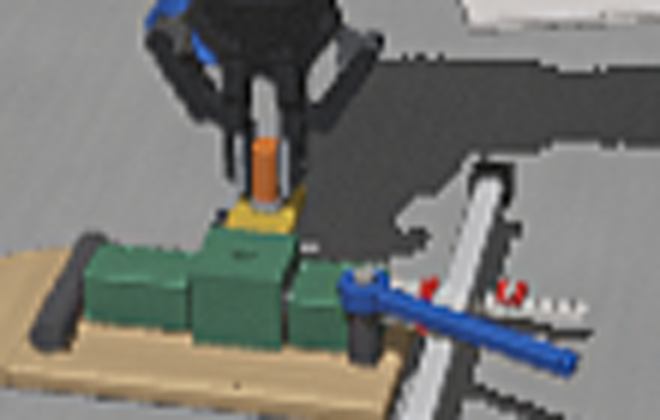

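The shank is in the slot with the collar at crop (265,207) on or just above the prongs. I'll ease it down, open and retreat upward.

{"fn": "arm_command", "kwargs": {"motion": [[[0,0,-0.6,0,0,0],[0,0,-0.4,0,0,0],[0,0,0,0,0,0]]]}}

```text
time_s: 7.62
ee_pos: [619.4, 20.9, 70.7]
eef_rot: [2.24, 2.202, 0.001]
wrist_force: [-2.1, -0.2, 5.8]
opening: 0.202
grip_force: 30.2
```

{"fn": "arm_command", "kwargs": {"motion": [[[0,0,0,0,0,0],[0,0,0,0,0,0],[0,0,0,0,0,0],[0,0,0,0,0,0],[0,0,0,0,0,0]]], "hand": 0.3}}

```text
time_s: 8.03
ee_pos: [619.1, 20.9, 69.3]
eef_rot: [-2.24, -2.202, 0.0]
wrist_force: [-0.7, 0.1, -0.3]
opening: 0.653
grip_force: 0.0
```

{"fn": "arm_command", "kwargs": {"motion": [[[0,0,0,0,0,0],[0,0,10,0,0,0],[0,0,20,0,0,0],[0,0,30,0,0,0],[0,0,35,0,0,0]]]}}

```text
time_s: 8.45
ee_pos: [618.0, 20.9, 164.6]
eef_rot: [-2.239, -2.201, 0.004]
wrist_force: [0.7, 0.8, 0.5]
opening: 0.647
grip_force: 0.0
```

Run:
```python
from h import *
s=cams.capture("side");t=cams.capture("top")
a=cv2.resize(s["pixels"][185:245,265:375],(660,360),interpolation=cv2.INTER_CUBIC)
cv2.imwrite("pics/d.png",a)
```

```text
(no output)
```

View pics/d.png

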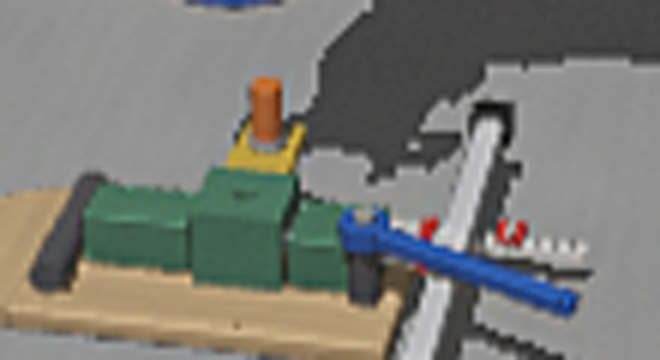

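The pin stands upright in the yellow notch, with its collar on the prongs at about crop (265,143), and it is released. Next I go to the crossbar at board y +112.

{"fn": "arm_command", "kwargs": {"motion": [[[-18,28,0,0,0,0],[-19,28.5,0,0,0,0],[-19,28.5,0,0,0,0],[-19,28.5,-10,0,0,0],[-19,28.5,-15,0,0,0]]], "hand": 0.2}}

```text
time_s: 8.97
ee_pos: [525.2, 164.2, 141.1]
eef_rot: [2.24, 2.201, 0.005]
wrist_force: [0.8, 0.4, 0.2]
opening: 0.6
grip_force: 0.0
```

{"fn": "arm_command", "kwargs": {"motion": [[[-18,28,-25,0,0,0],[0,0,-35,0,0,0],[0,0,-20,0,0,0],[0,0,0,0,0,0],[0,0,0,0,0,0]]]}}

```text
time_s: 9.38
ee_pos: [506.4, 190.8, 59.3]
eef_rot: [-2.239, -2.202, 0.003]
wrist_force: [-0.3, -0.3, 0.2]
opening: 0.599
grip_force: 0.0
```

Run:
```python
from h import *
for i in range(3): s=cams.capture("side")
print(readout.state()["ee_pos"])
cv2.imwrite("pics/e.png",s["pixels"])
```

```text
[508.64113975 191.08151412  61.59203188]
```

{"fn": "arm_command", "kwargs": {"motion": [[[-1,0,-20,0,0,0],[0,0,-15,0,0,0],[0,0,-5,0,0,0],[0,0,0,0,0,0],[0,0,0,0,0,0]]]}}

```text
time_s: 9.95
ee_pos: [506.9, 190.9, 20.7]
eef_rot: [2.24, 2.202, 0.002]
wrist_force: [0.5, 0.3, 1.1]
opening: 0.597
grip_force: 0.0
```

{"fn": "arm_command", "kwargs": {"motion": [[[0,0,0,0,0,0],[0,0,0,0,0,0],[0,0,0,0,0,0],[0,0,0,0,0,0],[0,0,0,0,0,0]]], "hand": -1, "newtons": 30}}

```text
time_s: 10.37
ee_pos: [507.5, 191.1, 20.7]
eef_rot: [2.239, 2.201, 0.004]
wrist_force: [3.2, -0.9, 4.3]
opening: 0.188
grip_force: 31.4
```

{"fn": "arm_command", "kwargs": {"motion": [[[0,0,0,0,0,0],[0,0,0,0,0,0]]]}}

```text
time_s: 10.53
ee_pos: [507.5, 191.2, 20.7]
eef_rot: [2.239, 2.201, 0.004]
wrist_force: [4.0, -1.7, 5.5]
opening: 0.182
grip_force: 31.7
```

{"fn": "arm_command", "kwargs": {"motion": [[[-5,0.1,0,0,0,0],[-8,0.1,0,0,0,0],[-10,0.2,0,0,0,0],[-8,0.1,0,0,0,0],[-4,0.1,0,0,0,0]]]}}

```text
time_s: 10.95
ee_pos: [472.9, 191.9, 20.7]
eef_rot: [2.238, 2.2, 0.006]
wrist_force: [8.9, -1.4, 0.9]
opening: 0.183
grip_force: 31.1
```

{"fn": "arm_command", "kwargs": {"motion": [[[0,0,0,0,0,0],[0,0,0,0,0,0],[0,0,0,0,0,0]]]}}

```text
time_s: 11.2
ee_pos: [473.2, 191.9, 20.6]
eef_rot: [2.238, 2.2, 0.005]
wrist_force: [7.1, -0.7, 2.5]
opening: 0.179
grip_force: 31.4
```

```bash
cat > m.py <<'E'
from h import *
s=cams.capture("side");t=cams.capture("top");st=readout.state()
print(st["ee_pos"].round(2),st["wrist_force"].round(1))
for n,c,(x0,x1,y0,y1) in(("top",t,(285,330,210,250)),("side",s,(320,375,205,250))):
    im=c["pixels"].astype(int);r=np.clip(im[...,2]-np.maximum(im[...,1],im[...,0])-30,0,None).astype(float)
    k=np.zeros_like(r);k[y0:y1,x0:x1]=r[y0:y1,x0:x1]
    nn,l,_,_=cv2.connectedComponentsWithStats((k>0).astype(np.uint8))
    for i in range(1,nn):
        ys,xs=np.where(l==i);q=k[ys,xs]
        if len(xs)>3: print(n,len(xs),(xs.min(),xs.max(),ys.min(),ys.max()),(xs@q/q.sum()).round(2),(ys@q/q.sum()).round(2))
v=np.vstack([cv2.resize(t["pixels"][205:255,270:350],(480,300),interpolation=cv2.INTER_NEAREST),cv2.resize(s["pixels"][200:250,310:390],(480,300),interpolation=cv2.INTER_NEAREST)])
cv2.imwrite("pics/m.png",v)
E
python3 m.py
```

```text
[473.27 191.89  20.67] [6.  0.2 1.5]
top 45 (np.int64(285), np.int64(290), np.int64(210), np.int64(218)) 287.48 213.79
top 47 (np.int64(310), np.int64(317), np.int64(210), np.int64(218)) 314.3 213.34
top 9 (np.int64(293), np.int64(296), np.int64(216), np.int64(218)) 294.9 216.89
top 9 (np.int64(307), np.int64(309), np.int64(216), np.int64(218)) 307.95 217.14
top 18 (np.int64(297), np.int64(308), np.int64(229), np.int64(231)) 300.97 229.91
top 9 (np.int64(310), np.int64(314), np.int64(230), np.int64(232)) 312.24 231.1
```

{"fn": "arm_command", "kwargs": {"motion": [[[-3,0,0,0,0,0],[-3,0.1,0,0,0,0],[-1.3,0,0,0,0,0],[0,0,0,0,0,0],[0,0,0,0,0,0]]]}}

```text
time_s: 11.72
ee_pos: [466.1, 192.0, 20.7]
eef_rot: [2.239, 2.2, 0.006]
wrist_force: [7.3, -1.7, 2.7]
opening: 0.182
grip_force: 31.3
```

```bash
python3 m.py
python3 - <<'E'
import cv2,numpy as np
from h import *
# average top frames
a=np.mean([cams.capture("top")["pixels"].astype(float) for _ in range(4)],0).astype(np.uint8)
cv2.imwrite("pics/avg.png",a)
b=cv2.imread("pics/top0.png")
s=cams.capture("side")["pixels"]
f=lambda i:cv2.resize(i[208:248,288:328],(400,400),interpolation=cv2.INTER_NEAREST)
g=cv2.resize(s[200:220+10,330:370],(400,300)[:2],interpolation=cv2.INTER_NEAREST)
cv2.imwrite("pics/cmp.png",np.vstack([np.hstack([f(b),f(a)])]))
E
```

```text
[466.09 192.06  20.67] [ 6.6 -0.9  2.5]
top 45 (np.int64(285), np.int64(290), np.int64(210), np.int64(218)) 287.47 213.64
top 46 (np.int64(310), np.int64(317), np.int64(210), np.int64(218)) 314.28 213.33
top 9 (np.int64(293), np.int64(296), np.int64(216), np.int64(218)) 295.19 216.77
top 9 (np.int64(307), np.int64(309), np.int64(216), np.int64(218)) 307.86 217.2
top 19 (np.int64(296), np.int64(308), np.int64(231), np.int64(233)) 301.2 231.92
top 18 (np.int64(310), np.int64(314), np.int64(230), np.int64(234)) 312.45 232.03
```

View pics/cmp.png

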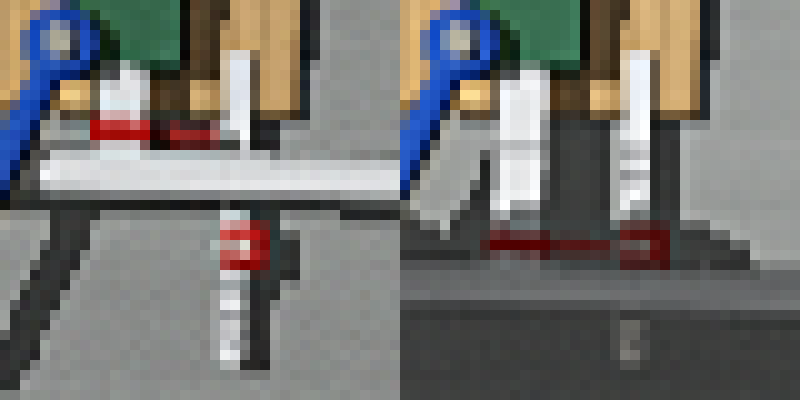

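Left is before, right is now. The pointer block is centred at row about 232.4 with its white dot at crop y 245, and the index strip is now at row about 232.2 (crop y 243). A subpixel comparison follows.

Run:
```python
import cv2,numpy as np
a=cv2.imread("pics/avg.png").astype(float);b=cv2.imread("pics/top0.png").astype(float)
def cen(i,x0,x1,y0,y1):
    p=i[y0:y1,x0:x1];r=np.clip((p[...,2]-(p[...,1]+p[...,0])/2)/(p[...,2]+20),0.12,None)-.12
    return [((r[:,k]@np.arange(y0,y1))/(r[:,k].sum()+1e-9)).round(2) for k in range(x1-x0)], (r.sum(1)@np.arange(y0,y1)/r.sum()).round(2), r.sum(1).round(1)
print("leg stripe",cen(b,298,302,217,225),cen(a,298,302,228,237))
print("finger",cen(b,304,308,217,224),cen(a,304,309,228,237))
print("ptr",cen(b,310,315,228,238),cen(a,310,315,227,235))
```

```text
leg stripe ([np.float64(220.56), np.float64(220.54), np.float64(220.53), np.float64(220.69)], np.float64(220.58), array([0. , 0. , 0.1, 1.9, 2.9, 0. , 0. , 0. ])) ([np.float64(231.65), np.float64(231.79), np.float64(231.92), np.float64(231.95)], np.float64(231.83), array([0. , 0. , 0. , 0.9, 2.7, 0.2, 0. , 0. , 0. ]))
finger ([np.float64(220.09), np.float64(220.46), np.float64(220.34), np.float64(220.3)], np.float64(220.32), array([0.6, 0.7, 0.1, 0.7, 2.1, 1.6, 0. ])) ([np.float64(232.18), np.float64(232.18), np.float64(232.17), np.float64(232.2), np.float64(232.23)], np.float64(232.19), array([0. , 0. , 0. , 0. , 2.2, 0.5, 0. , 0. , 0. ]))
ptr ([np.float64(232.51), np.float64(232.51), np.float64(232.42), np.float64(232.22), np.float64(232.15)], np.float64(232.32), array([0. , 0. , 1.2, 2.9, 1.3, 2.1, 3.1, 0.2, 0. , 0. ])) ([np.float64(232.21), np.float64(232.09), np.float64(231.99), np.float64(232.01), np.float64(232.28)], np.float64(232.12), array([0. , 0. , 0. , 0.8, 2.7, 1.1, 1.9, 1.7]))
```

{"fn": "arm_command", "kwargs": {"motion": [[[0,0,0,0,0,0],[0,0,0,0,0,0],[0,0,0,0,0,0]]], "hand": -0.59, "newtons": 20}}

```text
time_s: 12.32
ee_pos: [466.1, 192.0, 20.5]
eef_rot: [2.239, 2.201, 0.005]
wrist_force: [7.1, -0.2, 2.1]
opening: 0.205
grip_force: 3.4
```

{"fn": "arm_command", "kwargs": {"motion": [[[0,-2,0,0,0,0],[-0.1,-4,0,0,0,0],[-0.1,-5,0,0,0,0],[-0.1,-5,0,0,0,0],[-0.1,-5,0,0,0,0]]]}}

```text
time_s: 12.73
ee_pos: [465.8, 172.2, 20.6]
eef_rot: [2.239, 2.203, 0.009]
wrist_force: [6.9, 4.3, -0.3]
opening: 0.208
grip_force: 3.5
```

{"fn": "arm_command", "kwargs": {"motion": [[[-0.1,-5,0,0,0,0],[-0.1,-5,0,0,0,0],[-0.1,-5,0,0,0,0],[-0.1,-5,0,0,0,0],[-0.1,-5,0,0,0,0]]]}}

```text
time_s: 13.15
ee_pos: [465.3, 147.5, 20.7]
eef_rot: [-2.239, -2.204, -0.01]
wrist_force: [5.5, 7.4, 0.5]
opening: 0.209
grip_force: 3.5
```

{"fn": "arm_command", "kwargs": {"motion": [[[-0.1,-4,0,0,0,0],[-0.1,-4,0,0,0,0],[-0.1,-4,0,0,0,0],[0,-3,0,0,0,0],[0,0,0,0,0,0]]]}}

```text
time_s: 13.57
ee_pos: [465.0, 132.0, 20.6]
eef_rot: [2.239, 2.203, 0.009]
wrist_force: [7.0, 3.5, 1.0]
opening: 0.206
grip_force: 3.4
```

```bash
python3 m.py | head -8
python3 - <<'E'
from h import *
t=cams.capture("top");c=t;im=t["pixels"].astype(int)
m=((im[...,0]>im[...,2]*2+10)&(im[...,0]>im[...,1]*1.5)).astype(np.uint8);m[:,:250]=0;m[:,330:]=0;m[:200]=0;m[260:]=0
ys,xs=np.where(m);print(len(xs))
for y in sorted(set(ys)):print(y,xs[ys==y].min(),xs[ys==y].max(),end="; ")
E
```

```text
[465.01 131.96  20.62] [6.6 3.9 1.6]
top 45 (np.int64(310), np.int64(317), np.int64(210), np.int64(218)) 314.26 213.34
top 5 (np.int64(295), np.int64(296), np.int64(216), np.int64(218)) 295.81 216.93
top 9 (np.int64(307), np.int64(309), np.int64(216), np.int64(218)) 307.92 217.09
top 19 (np.int64(296), np.int64(308), np.int64(231), np.int64(232)) 300.9 231.74
top 17 (np.int64(310), np.int64(314), np.int64(230), np.int64(233)) 312.41 231.18
50
208 294 294; 209 292 296; 210 291 297; 211 291 297; 212 290 297; 213 290 297; 214 291 296; 215 291 295; 216 292 294; 217 292 294; 218 292 294; 219 293 294; 220 293 294; 221 293 294;
```

{"fn": "arm_command", "kwargs": {"motion": [[[0,-3,0,0,0,0],[-0.1,-3,0,0,0,0],[0,-2,0,0,0,0],[0,-1,0,0,0,0],[0,0,0,0,0,0]]]}}

```text
time_s: 14.13
ee_pos: [464.9, 123.4, 20.6]
eef_rot: [2.239, 2.203, 0.009]
wrist_force: [6.0, 5.7, 0.4]
opening: 0.206
grip_force: 3.5
```

{"fn": "arm_command", "kwargs": {"motion": [[[0,-1,0,0,0,0],[0,-1,0,0,0,0],[0,0,0,0,0,0]]]}}

```text
time_s: 14.38
ee_pos: [464.8, 121.9, 20.6]
eef_rot: [-2.238, -2.203, -0.01]
wrist_force: [6.4, 7.7, 0.1]
opening: 0.201
grip_force: 3.5
```

{"fn": "arm_command", "kwargs": {"motion": [[[0,-1,0,0,0,0],[0,-1,0,0,0,0],[0,0,0,0,0,0]]]}}

```text
time_s: 14.63
ee_pos: [464.8, 121.7, 20.6]
eef_rot: [-2.235, -2.202, -0.015]
wrist_force: [5.2, 16.4, -1.6]
opening: 0.206
grip_force: 3.7
```

{"fn": "arm_command", "kwargs": {"motion": [[[0,-1,0,0,0,0],[0,0,0,0,0,0]]]}}

```text
time_s: 14.8
ee_pos: [464.8, 121.7, 20.6]
eef_rot: [-2.233, -2.202, -0.017]
wrist_force: [5.3, 20.1, -2.1]
opening: 0.205
grip_force: 3.9
```

Run:
```python
from h import *
for n in("top","side"):
    t=cams.capture(n);im=t["pixels"].astype(int)
    m=((im[...,0]>im[...,2]*2+10)&(im[...,0]>im[...,1]*1.5)).astype(np.uint8);m[:,:250]=0;m[:,400:]=0;m[:190]=0;m[270:]=0
    ys,xs=np.where(m);print(n,len(xs))
    for x in sorted(set(xs)):print(x,ys[xs==x].min(),ys[xs==x].max(),end="; ")
```

```text
top 16
293 209 210; 294 209 209; 295 209 210; 296 209 215; 297 210 213; side 84
322 221 225; 323 220 226; 324 223 226; 325 223 226; 326 223 226; 327 222 226; 328 220 226; 329 221 225; 330 222 225; 331 223 225; 332 222 225; 333 222 225; 334 223 225; 335 223 225; 336 224 225; 349 224 227; 350 224 227; 351 224 227; 352 225 227; 353 224 227; 365 228 228;
```

The lateral force jumped to 20 N with no further motion, so the lever is against its closed stop. I'll ease back slightly, tighten the grip and check.

{"fn": "arm_command", "kwargs": {"motion": [[[0,1,0,0,0,0],[0,0.5,0,0,0,0],[0,0,0,0,0,0],[0,0,0,0,0,0]]], "hand": -1, "newtons": 30}}

```text
time_s: 15.23
ee_pos: [465.1, 121.7, 20.7]
eef_rot: [-2.237, -2.203, -0.013]
wrist_force: [6.9, 12.4, 0.1]
opening: 0.182
grip_force: 32.1
```

```bash
cat > e.py <<'E'
from h import *
p=[549.88,77.95,-.0178];c_,s_=np.cos(p[2]),np.sin(p[2])
W=lambda b:np.array([p[0]+c_*b[0]-s_*b[1],p[1]+s_*b[0]+c_*b[1],b[2]])
s=cams.capture("side")
for a in(0,.05,.1): print(a,[proj(s,W((-r*np.cos(a),22+r*np.sin(a),61)))[0].round(1) for r in(0,70,130)])
im=s["pixels"].astype(int);m=(im[...,0]>im[...,2]*1.6+8)&(im[...,0]>im[...,1]*1.35);m[:,:318]=0;m[:,385:]=0;m[:215]=0;m[240:]=0
ys,xs=np.where(m);print([(int(x),ys[xs==x].mean().round(1)) for x in sorted(set(xs))])
a=np.mean([cams.capture("top")["pixels"].astype(float) for _ in range(5)],0);b=cv2.imread("pics/top0.png").astype(float);av=cv2.imread("pics/avg.png").astype(float)
def cen(i,x0,x1,y0,y1):
    q=i[y0:y1,x0:x1];r=np.clip((q[...,2]-(q[...,1]+q[...,0])/2)/(q[...,2]+20),0.12,None)-.12
    return (r.sum(1)@np.arange(y0,y1)/r.sum()).round(2), r.sum(1).round(1)
for n,i in(("ref",av),("now",a)):print(n,"stripe",cen(i,298,302,228,235)[0],"finger",cen(i,304,309,228,235),"ptr",cen(i,310,315,227,235))
st=readout.state();print(st["ee_pos"],st["wrist_force"],st["grip_force"],st["time_s"])
E
python3 e.py
```

```text
0 [array([325.5, 221.9]), array([347.1, 224.1]), array([366. , 225.9])]
0.05 [array([325.5, 221.9]), array([347. , 224.6]), array([365.7, 227. ])]
0.1 [array([325.5, 221.9]), array([346.7, 225.2]), array([365.3, 228.1])]
[(322, np.float64(223.0)), (323, np.float64(223.0)), (324, np.float64(224.0)), (325, np.float64(224.5)), (326, np.float64(224.0)), (327, np.float64(224.0)), (328, np.float64(223.0)), (329, np.float64(223.0)), (330, np.float64(223.5)), (331, np.float64(223.5)), (332, np.float64(223.5)), (333, np.float64(223.5)), (334, np.float64(224.0)), (335, np.float64(224.0)), (336, np.float64(224.5)), (337, np.float64(225.5)), (349, np.float64(225.5)), (350, np.float64(225.5)), (351, np.float64(225.5)), (352, np.float64(225.5)), (353, np.float64(225.5)), (364, np.float64(229.0)), (365, np.float64(228.0))]
ref stripe 231.83 finger (np.float64(232.19), array([0. , 0. , 0. , 0. , 2.2, 0.5, 0. ])) ptr (np.float64(232.12), array([0. , 0. , 0. , 0.8, 2.7, 1.1, 1.9, 1.7]))
now stripe 231.67 finger (np.float64(232.16), array([0. , 0. , 0. , 0. , 2.2, 0.4, 0. ])) ptr (np.float64(231.92), array([0. , 0. , 0. , 1.2, 2.9, 1.1, 1.9, 1.3]))
[465.10040878 121.65205128  20.73549374] [ 7.06199031 12.67516113  0.3965708 ] 32.05441653728485 15.5333
```

{"fn": "arm_command", "kwargs": {"motion": [[[-0.5,0,0,0,0,0],[0,0,0,0,0,0],[0,0,0,0,0,0],[0,0,0,0,0,0]]]}}

```text
time_s: 15.87
ee_pos: [465.1, 121.7, 20.7]
eef_rot: [-2.237, -2.203, -0.014]
wrist_force: [8.2, 12.3, -2.8]
opening: 0.182
grip_force: 31.9
```

```bash
python3 e.py | tail -3
```

```text
ref stripe 231.83 finger (np.float64(232.19), array([0. , 0. , 0. , 0. , 2.2, 0.5, 0. ])) ptr (np.float64(232.12), array([0. , 0. , 0. , 0.8, 2.7, 1.1, 1.9, 1.7]))
now stripe 231.68 finger (np.float64(232.14), array([0. , 0. , 0. , 0. , 2.2, 0.4, 0. ])) ptr (np.float64(231.92), array([0. , 0. , 0. , 1.2, 2.9, 1.1, 1.9, 1.3]))
[465.06846964 121.66939519  20.75658088] [ 8.76546194 13.27661652 -2.59240913] 31.938338577747345 16.1667
```

{"fn": "arm_command", "kwargs": {"motion": [[[-0.8,0,0,0,0,0],[0,0,0,0,0,0],[0,0,0,0,0,0],[0,0,0,0,0,0]]]}}

```text
time_s: 16.5
ee_pos: [464.3, 121.7, 20.8]
eef_rot: [-2.237, -2.203, -0.015]
wrist_force: [8.0, 12.9, -1.2]
opening: 0.179
grip_force: 31.3
```

```bash
python3 e.py | tail -2
```

```text
now stripe 232.02 finger (np.float64(232.29), array([0. , 0. , 0. , 0. , 2. , 0.8, 0. ])) ptr (np.float64(232.16), array([0. , 0. , 0. , 1.2, 2.7, 1.1, 1.8, 2.3]))
[464.34515943 121.68236658  20.75797446] [ 8.71704768 12.54847037 -1.77958014] 31.291960179805756 16.8
```

```bash
python3 -c "
from plant import hand_in
print(hand_in())"
```

```text
the job is handed in; nothing more can be done
None
```

I handed in the job at about 17 s. The pin is parked upright in the yellow notch and released. The leg is gripped at the red pointer to within roughly 1 mm by the camera. The lever was pushed to its closed stop, and the moves were kept clear of the bystanders (not re-checked on camera at the end).

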